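# Free the child-latched sample cupboard in a tile studio

## Robot

A 6-joint arm with a two-finger parallel gripper is mounted at the origin on the work surface. World frame = base frame: x ahead of the robot, y to its left, z up, the work surface at z = 0. Lengths are in mm, angles in degrees, forces in N, time in s.
With the tool pointing down it reaches from about 350 to 850 mm from the base axis. Payload 8.1 kg.
Tool frame: the origin (TCP) lies between the finger pads; the fingertips stand 22 mm ahead of it and the grasp point (between the pads) lies 3 mm ahead of it; z points along the fingers, y is the line along which they close (so a half turn about z gives the same grasp; the last joint's range is limited). The gripper opens to 85 mm and grips with 20 to 120 N. Pads are 22 mm wide; open, the fingers measure 114 mm over their backs; the gripper's body (76 mm by 85 mm) begins 54 mm behind the grasp point. The pads swing forward as they close: fully open they stand 13 mm farther back than shut.
Start: joints at [-4.893, 7.471, 85.268, -0, 87.261, -4.893], TCP at [600.005, 0.022, 253.292] pointing down, gripper open.
Joint ranges: [-169.43, 169.43], [-51.17, 129.36], [1.28, 143.12], [-76.62, 256.62], [0, 156.53], [-152.29, 152.29]. Speed limits (degrees/s): [136.94, 136.94, 159.86, 180, 180, 180].

## Interface

Orientations are given as [roll, pitch, yaw] about the fixed x, y, z axes, in that order (R = Rz(yaw) Ry(pitch) Rx(roll)).
In Python, from bench import r, vision gives the robot as it stands.
- The arm moves only by the tool step_arm, never from a script. Its argument "targets" is a list that holds one entry, the list of rows, each a list of 6 numbers: the shift along the world's x, y, z in mm, then the turn, a rotation vector about the world's x, y, z in rad. In form: [[[x, y, z, rx, ry, rz], ...]]. A call has 1 to 12 rows; each row is the pose to reach, as a shift and turn from the pose commanded when the call began; what a row does not reach only later rows make up. A row lasts 1/12 s, in which the tool goes at most 41.7 mm and 7.16 degrees, less where a joint would pass 70% of its speed; a pose out of reach is approached as far as the arm can. A call with a gripper value outside its range is refused whole. "fingers" is the gripper's target within -1 to 1 (shut at 1, half-way at 0, fully open at -1), set as the call begins (left out, the last holds). The fingers move at their own pace and stop on an object; "newtons" is the grip in N (left out, the last holds). Time passes only in rows, so rows that repeat a pose let the fingers close. It gives the time, the measured TCP pose, the force, the opening and the grip force at its end, in the units of the state.
- r.sense(): the state, without advancing time (a new reading comes with each control period).
- vision.snapshot(name): name is "scene" or "side" or "wrist"; returns a dict with "img" (420x560x3 uint8, blue, green, red), "mtx" (3x3 intrinsics, pixels), "eye" and "attitude" of the camera in the world. Camera axes: x right, y up, looking along -z (the intrinsics and any distortion apply to the point x, -y, -z); pixel columns grow to the right and rows downward; lengths in mm; the calibration is good to about 2 mm. A picture is of the moment at which its call begins. There is no depth.
- r.hand_in(): hands the job in; it is judged then, once.
The state is a dict: "time": time; "joint_pos": joint angles; "qd": joint speeds; "joint_efforts": joint torques, N m; "tool_pos": TCP position; "tcp_rot": TCP orientation; "ft_force": force on the tool from outside, world axes, zero at the start; "wrist_torque": the same for the moment, N m; "finger_gap": finger opening in mm; "grip_force": force on a finger pad.
Only numpy, scipy, OpenCV 4.12 (cv2) and the standard library are available. Lean on these libraries where they do the work, as an engineer would, in place of code of your own. Each camera call takes 0.05 s, during which the arm holds its last target. There are 200 camera calls.

## Task

Open the small bench cupboard that holds the glaze samples. Its door has a child-safety latch: pull the door ajar by its handle until the latch catches and let it stay there a moment, then reach down through the narrow gap, press the latch's sprung hook down by feel and, keeping it down, bring the door out past the catch, and swing the door wide open (beyond 60 degrees). The hook is thin plastic, so never load it with more than 20 newtons, and leave the things standing around the cupboard alone.

Things in the scene. Friction and masses are not known exactly. Their poses are not given: they have to be found in the camera images.
- cupboard: Fixed plywood cupboard, 200 deep (x) x 260 wide (y) x 220 high. Origin: centre of its underside; x points from front to back, z up. The door covers its front (-x) side. Its front top rail is 16 thick, 22 high, flush with the top; behind the rail the top is open for 84 mm, so the latch is seen from above.
- door (a joint): Door angle, rad: 0 shut, grows as it opens towards the robot side, stop at 1.75. Grey panel 250 wide, 16 thick, top level with the cupboard's top (220 above the table). Hinge upright on its +y side. The hinge rubs (0.25 N m), so the door stays where it is left. Starts 0 to 0.06; the latch catches it at about 0.23.
- door_hinge (a point): Point on the upright hinge axis at the door's top edge. Axes turn with the door: x is square to the panel, from its outer face inwards; y along the panel towards the hinge; z up. The panel's inner face is at x = 0, its outer face at x = -16 mm, its free edge at y = -250 mm.
- door_handle (a point): Point on the axis of the upright steel bar handle, 20 mm below the door's top edge; the bar is 11 thick, reaches from 2 above to 98 below that edge, and stands 35 mm off the outer face (axis at x = -51, y = -215 mm in the door_hinge axes). Pinch it from above across the door's y. Axes as door_hinge.
- gap (a point): Point on the door, level with its top edge, 18 mm behind the inner face and 190 mm from the hinge, over the hook's press tab. Axes as door_hinge. With the door caught, the gap here is about 44 mm wide (inner face to rail front), narrowing towards the hinge, and is open from above all along the door.
- hook (a joint): The latch: white plastic hook on the door, 14 wide, swinging down on a sprung pivot in the door; 0 at rest, up to 0.4 rad when pressed. Its arm runs inwards under the rail to an upturned barb 60 mm behind the inner face that catches behind the rail. On the arm stands a press tab with a round bar on top, 26 long, 8 thick, axis 14 mm behind the inner face.
- catch (a point): Middle of the rail's rear lower edge, which holds the barb. How the hook feels: tab top lies 8 to 26 mm below the door's top edge (differs each time, not measured). Pressed, it starts to give at about 4 N; it frees after about 7 mm at 9 to 11 N, and meets a hard stop after 10 mm at 12 N, where the force shoots up. Let up with the door still ajar, it catches again.
- jar: Closed glass jar, 68 across, 100 high, beside the cupboard. Origin: centre of its underside. Leave alone.
- plate: White ceramic plate, 140 across, 22 high, beside the cupboard. Origin: centre of its underside. Leave alone.
- tiles: Stack of three tiles, terracotta and white, 100 x 100 x 36, in front and to the side of the cupboard. Origin: centre of its underside. Leave alone.

How it is judged (in metres and radians):
On the way, in this order (a step that is already met when the one before it is completed fails the run):
1. the door is ajar, caught on the latch (value of joint door between 0.17 and 0.32 rad), for 0.3 s.
2. the freed door has passed the catch (value of joint door above 0.45 rad), for 0.1 s.
At the end, for the whole second after the job is handed in: the door stands open by more than 1.05 rad (60 degrees) and is at rest (value of joint door above 1.05 rad and velocity of joint door between -0.05 and 0.05 rad/s); the robot touches nothing.
It fails at once if the hook is loaded with more than 20 N, by the robot or by the catch (contact force between anything else and hook above 20 N).
It fails at once if the jar, plate or tile stack is moved by more than 20 mm (distance of any of jar, plate, tiles from where it was at the start of the episode above 0.02 m).
It also fails if it takes over 67 s, if anything falls off the work surface, if the arm or the gripper's body presses on something with over 40 N, if the wrist force passes 120 N, or if a joint passes its speed limit or range.

## Working session

There is one attempt and no reset: what is moved stays moved. The work goes in short steps, Python scripts to look and compute and a tool call to move; the robot and the scene stay as the last step left them, time stands still between calls to the robot, and variables do not carry over. Pictures are saved under pics/ and viewed, at most 10 in all, crops included, and the job is handed in when it is done.

Besides the shell and the picture viewer there is one more tool, called after "Request:" by a JSON object that holds its "fn" and its "kwargs", one argument or row to a line. step_arm: Moves the arm, as the interface text tells. Its arguments: {"type":"object","properties":{"targets":{"type":"array"},"fingers":{"type":"number"},"newtons":{"type":"number"}},"required":["targets"]}

```bash
mkdir -p pics; ls; python3 - <<'E'
from bench import r,vision
import cv2,numpy as np
for n in ["scene","side"]:
    s=vision.snapshot(n); cv2.imwrite(f"pics/{n}0.png",s["img"]); print(n,s["mtx"],s["eye"],s["attitude"],[k for k in s])
print(r.sense())
E
```

```text
pics
scene [[459.19888076   0.         292.35633879]
 [  0.         459.19888076 203.12833396]
 [  0.           0.           1.        ]] [1154.94669484  413.18371834  854.38175913] [ 45.3183064   -1.03995139 127.14741734] ['img', 'mtx', 'eye', 'attitude']
side [[509.05602831   0.         277.50886805]
 [  0.         509.05602831 212.31669661]
 [  0.           0.           1.        ]] [ 479.89118332  695.69300667 1036.63925432] [  38.52984643    0.9760181  -174.60356587] ['img', 'mtx', 'eye', 'attitude']
{'time': 0.1, 'joint_pos': array([-4.89350026e+00,  7.51001468e+00,  8.53226668e+01,  1.07412557e-04,
        8.72624903e+01, -4.89138664e+00]), 'qd': array([-0.02943551, -0.11706514, -0.17852899, -0.05605102, -0.07478116,
        0.01335921]), 'joint_efforts': array([ 1.52257860e-03, -5.70947063e+01, -5.01941299e+01, -1.80579236e-04,
        8.16394575e-03,  5.26326357e-05]), 'tool_pos': array([5.99541591e+02, 5.76187517e-02, 2.52360873e+02]), 'tcp_rot': array([-1.79905184e+02, -8.22191217e-03,  8.99978744e+01]), 'ft_force': array([-0.43656725, -0.71900676, -0.95310437]), 'wrist_torque': array([-0.00568294,  0.00613752, -0.01329461]), 'grip_force': 0.0, 'finger_gap': 85.36739355346192}
```

View pics/scene0.png

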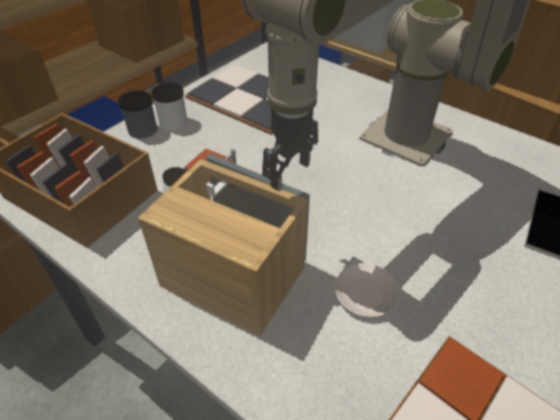

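View pics/side0.png

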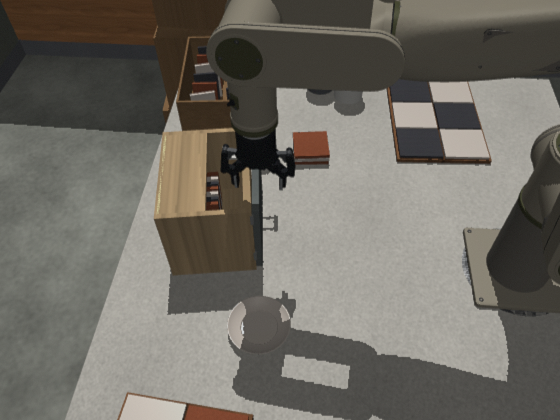

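The scene view shows the cupboard top with corners near (143,215), (268,262) and (307,198). The grey door top edge runs (232,165)-(307,195), and the handle end is near (233,157). The side view has cupboard corners at about (165,137), (158,215) and (252,213), and the gripper hides the handle.

```bash
cat > h.py <<'E'
from bench import r,vision
import cv2,numpy as np
from scipy.spatial.transform import Rotation as R
def ray(s,p):
    a=np.linalg.inv(s["mtx"])@[p[0],p[1],1]
    return R.from_euler("xyz",s["attitude"],degrees=True).apply([a[0],-a[1],-a[2]])
def cast(s,p,z):
    d=ray(s,p); e=np.array(s["eye"]); return e+d*(z-e[2])/d[2]
def proj(s,P):
    c=R.from_euler("xyz",s["attitude"],degrees=True).inv().apply(np.array(P)-s["eye"])
    q=s["mtx"]@[c[0],-c[1],-c[2]]; return q[:2]/q[2]
E
python3 - <<'E'
from h import *
a=vision.snapshot("scene");b=vision.snapshot("side");w=vision.snapshot("wrist")
for p in [(143,215),(268,262),(307,198),(233,157)]: print("sc",p,cast(a,p,220).round())
for p in [(163,137),(158,215),(252,213)]: print("sd",p,cast(b,p,220).round())
c1=cv2.resize(a["img"][130:280,130:330],None,fx=4,fy=4,interpolation=cv2.INTER_CUBIC)
cv2.imwrite("pics/c1.png",c1);cv2.imwrite("pics/w.png",w["img"]);print(w["eye"],w["attitude"])
E
```

```text
sc (143, 215) [ 838. -169.  220.]
sc (268, 262) [779.  90. 220.]
sc (307, 198) [607.  49. 220.]
sc (233, 157) [ 603. -153.  220.]
sd (163, 137) [ 843. -153.  220.]
sd (158, 215) [799.  76. 220.]
sd (252, 213) [607.  56. 220.]
[599.96262803  82.33768069 373.90244026] [-18.64525714   0.02388584  -0.02916986]
```

View pics/c1.png

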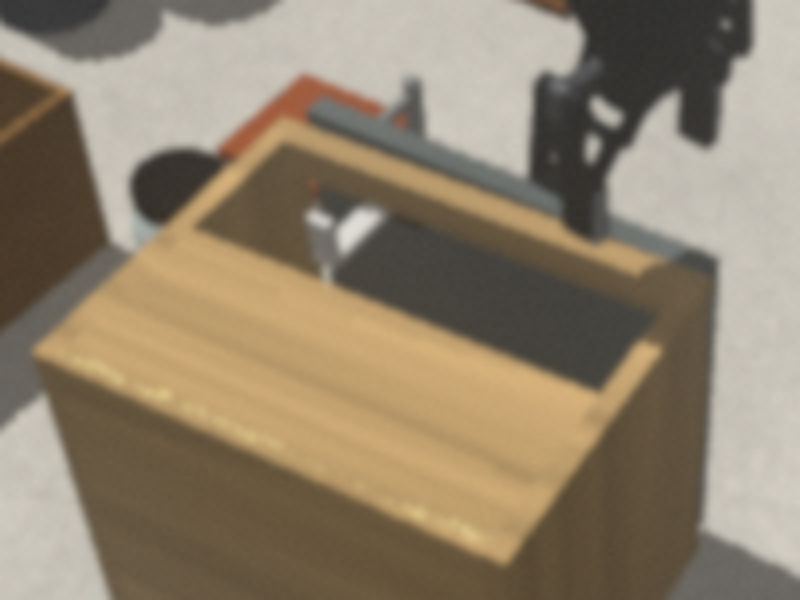

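View pics/w.png

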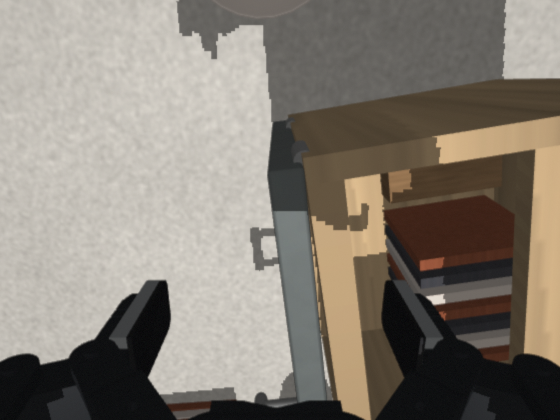

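The crop shows the handle top at (412,80), the door free end at (312,103) and the hinge end at (715,258). The wrist view shows the door's light top: hinge-end corners at about (272,208) and (307,208), outer edge to (298,400), inner edge to (325,400).

```bash
python3 - <<'E'
from h import *
a=vision.snapshot("scene");w=vision.snapshot("wrist")
for n,X,Y,z in [("handle",412,80,222),("freeout",312,100,220),("freein",312,122,220),("hingeout",716,258,220),("hooktab/barb",320,215,180),("cornerFR",655,345,220),("cornerRR",505,562,220),("cornerRL",35,352,220),("FL",290,118,220)]:
    print(n,cast(a,(130+X/4,130+Y/4),z).round(1))
for p in [(272,208),(307,208),(298,400),(325,400),(305,155),(345,340)]: print(p,cast(w,p,220).round(1))
E
```

```text
handle [ 586.3 -167.8  222. ]
freeout [ 631.4 -200.4  220. ]
freein [ 644.9 -187.1  220. ]
hingeout [596.4  46.3 220. ]
hooktab/barb [ 666.8 -165.6  180. ]
cornerFR [663.4  58.6 220. ]
cornerRR [805.2  85.3 220. ]
cornerRL [ 847.7 -168.8  220. ]
FL [ 649.9 -198.8  220. ]
(272, 208) [598.4  30.2 220. ]
(307, 208) [613.7  30.2 220. ]
(298, 400) [611.8 -77.1 220. ]
(325, 400) [626.1 -77.1 220. ]
(305, 155) [612.3  53.5 220. ]
(345, 340) [634.4 -39.  220. ]
```

Request:
{"fn": "step_arm", "kwargs": {
  "targets": [
    [[-12,-170,60,0,0,0.85],[-12,-170,60,0,0,1.71],[-12,-170,60,0,0,1.71],[-12,-170,60,0,0,1.71],[-12,-170,60,0,0,1.71],[-12,-170,60,0,0,1.71],[-12,-170,60,0,0,1.71],[-12,-170,60,0,0,1.71],[-12,-170,60,0,0,1.71],[-12,-170,60,0,0,1.71],[-12,-170,60,0,0,1.71],[-12,-170,60,0,0,1.71]]
  ]
}}

```text
time: 1.35
tool_pos: [588.0, -170.0, 313.2]
tcp_rot: [180.0, -0.0, 175.3]
ft_force: [-0.3, 0.2, -0.0]
finger_gap: 85.2
grip_force: 0.0
```

Request:
{"fn": "step_arm", "kwargs": {
  "targets": [
    [[0,0,0,0,0,0.25],[0,0,0,0,0,0.25],[0,0,0,0,0,0.25],[0,0,0,0,0,0.25]]
  ]
}}

```text
time: 1.68
tool_pos: [588.0, -170.0, 313.2]
tcp_rot: [180.0, -0.0, -170.9]
ft_force: [-0.0, 0.5, -0.2]
finger_gap: 85.1
grip_force: 0.0
```

```bash
python3 - <<'E'
from h import *
s=r.sense();print({k:np.round(s[k],2) for k in ("time","tool_pos","tcp_rot","joint_pos","ft_force")})
w=vision.snapshot("wrist");a=vision.snapshot("scene")
cv2.imwrite("pics/w2.png",w["img"]);np.save("w2.npy",dict(w),allow_pickle=True)
E
```

```text
{'time': np.float64(1.68), 'tool_pos': array([ 587.98, -169.97,  313.21]), 'tcp_rot': array([ 1.8000e+02, -1.0000e-02, -1.7095e+02]), 'joint_pos': array([ -20.92,    8.38,   78.07,   -0.  ,   93.55, -119.97]), 'ft_force': array([-0.  ,  0.53, -0.15])}
```

View pics/w2.png

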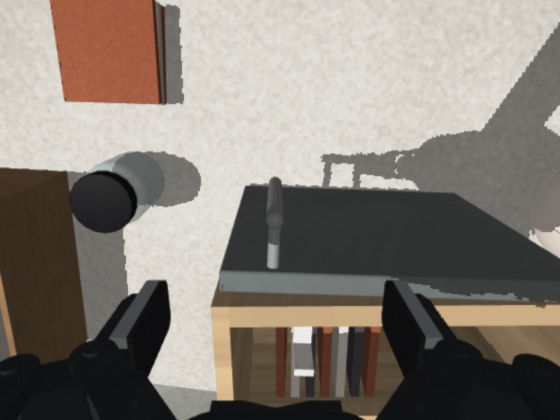

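The wrist view shows the upright bar running from (276,180) to its top near (274,222), with a stub joining the door at (273,265). The door's top free-edge corner is at about (222,280). The jar is at (105,200) and the tiles at (110,50), both left of the door.

```bash
python3 - <<'E'
from h import *
w=np.load("w2.npy",allow_pickle=True).item()
for p,z in [((274,222),222),((222,276),220),((220,288),220),((440,282),220),((440,296),220),((303,370),180)]: print(p,cast(w,p,z).round(1))
for y in (-205,-215): 
  for x in (-51,): pass
g=cv2.cvtColor(w["img"],cv2.COLOR_BGR2GRAY)
for c in (240,330,440): print(c,g[262:305:1,c])
E
```

```text
(274, 222) [ 587.1 -171.3  222. ]
(222, 276) [ 630.1 -198.6  220. ]
(220, 288) [ 639.1 -198.9  220. ]
(440, 282) [612.2 -57.8 220. ]
(440, 296) [622.3 -54.6 220. ]
(303, 370) [ 731.4 -123.9  180. ]
240 [ 50  51  51  53  51  51  51  52  63  86 103 114 121 123 123 124 124 123
 123 124 123 123 123 123 124 124 123 123 122 109  87  75  72  75  74  75
  74  74  74  74  72  72  71]
330 [ 51  50  50  50  50  51  48  51  51  49  51  64  87 102 113 119 120 120
 120 121 120 121 120 121 120 120 120 121 121 120 120 118 102  84  78  77
  77  77  76  76  75  74  73]
440 [ 49  50  50  50  49  50  49  49  49  50  49  49  49  49  50  53  58  60
  61  61  62  62  62  63  63  63  63  63  64  70 106 119 120 119 119 111
  92  80  78  77  76  77  81]
```

Request:
{"fn": "step_arm", "kwargs": {
  "targets": [
    [[0,-1,-30,0,0,-0.03],[0,-1,-60,0,0,-0.03],[0,-1,-90,0,0,-0.03],[0,-1,-108,0,0,-0.03],[0,-1,-108,0,0,-0.03]]
  ]
}}

```text
time: 2.2
tool_pos: [585.2, -169.9, 199.4]
tcp_rot: [179.8, -0.5, -172.6]
ft_force: [-0.4, 0.3, -1.7]
finger_gap: 85.1
grip_force: 0.0
```

Request:
{"fn": "step_arm", "kwargs": {
  "targets": [
    [[0,0,0,0,0,0],[0,0,0,0,0,0],[0,0,0,0,0,0],[0,0,0,0,0,0],[0,0,0,0,0,0],[0,0,0,0,0,0],[0,0,0,0,0,0],[0,0,0,0,0,0]]
  ],
  "fingers": 1,
  "newtons": 30
}}

```text
time: 2.87
tool_pos: [588.5, -170.7, 206.4]
tcp_rot: [-180.0, 0.1, -172.4]
ft_force: [-0.6, 3.3, 6.1]
finger_gap: 9.7
grip_force: 29.4
```

```bash
python3 - <<'E'
from h import *
w=np.load("w2.npy",allow_pickle=True).item()
o=np.array([cast(w,p,220) for p in [(240,271.3),(330,274.3),(440,277.5)]]);i=np.array([cast(w,p,220) for p in [(240,291),(330,294),(440,297.8)]])
print(o.round(1),i.round(1))
for q in (o,i): k=np.polyfit(q[:,1],q[:,0],1); print(np.degrees(np.arctan(-k[0])),np.polyval(k,[48,-170]))
E
```

```text
[[ 624.9 -187.5  220. ]
 [ 617.9 -129.7  220. ]
 [ 609.   -58.7  220. ]] [[ 639.3 -185.7  220. ]
 [ 632.2 -126.8  220. ]
 [ 623.6  -54.2  220. ]]
7.037859275874837 [595.84078605 622.75405153]
6.797260330016835 [611.39841579 637.38276988]
```

```bash
python3 - <<'E'
import numpy as np
from scipy.spatial.transform import Rotation as R
f=lambda d:(R.from_euler("z",-d,degrees=True).apply(v)-v)
v=R.from_euler("z",6.9,degrees=True).apply([-51,-215,0])
for d in (1,2,3,4,5,6,7,8,9,10,11,12): print(d,f(d).round(1)[:2],-round(np.radians(d),3))
E
```

```text
1 [-3.8  0.5] -0.017
2 [-7.6  1. ] -0.035
3 [-11.5   1.6] -0.052
4 [-15.3   2.3] -0.07
5 [-19.   3.] -0.087
6 [-22.8   3.8] -0.105
7 [-26.6   4.7] -0.122
8 [-30.3   5.6] -0.14
9 [-34.    6.6] -0.157
10 [-37.8   7.6] -0.175
11 [-41.4   8.8] -0.192
12 [-45.1  10. ] -0.209
```

Request:
{"fn": "step_arm", "kwargs": {
  "targets": [
    [[-3.8,0.5,0,0,0,-0.017],[-7.6,1.0,0,0,0,-0.035],[-11.5,1.6,0,0,0,-0.052],[-15.3,2.3,0,0,0,-0.07],[-19,3,0,0,0,-0.087],[-22.8,3.8,0,0,0,-0.105],[-26.6,4.7,0,0,0,-0.122],[-30.3,5.6,0,0,0,-0.14],[-32,6,0,0,0,-0.149],[-34,6.6,0,0,0,-0.157],[-34,6.6,0,0,0,-0.157],[-34,6.6,0,0,0,-0.157]]
  ]
}}

```text
time: 3.87
tool_pos: [554.3, -164.4, 206.4]
tcp_rot: [-180.0, 0.1, 178.5]
ft_force: [0.5, 1.4, 6.6]
finger_gap: 10.4
grip_force: 29.7
```

```bash
python3 - <<'E'
from h import *
s=r.sense();print({k:np.round(s[k],2) for k in ("time","tool_pos","ft_force","wrist_torque")})
w=vision.snapshot("wrist");np.save("w3.npy",dict(w),allow_pickle=True);cv2.imwrite("pics/w3.png",w["img"])
E
```

```text
{'time': np.float64(3.87), 'tool_pos': array([ 554.28, -164.41,  206.36]), 'ft_force': array([0.46, 1.37, 6.61]), 'wrist_torque': array([0.35, 0.12, 0.01])}
```

View pics/w3.png

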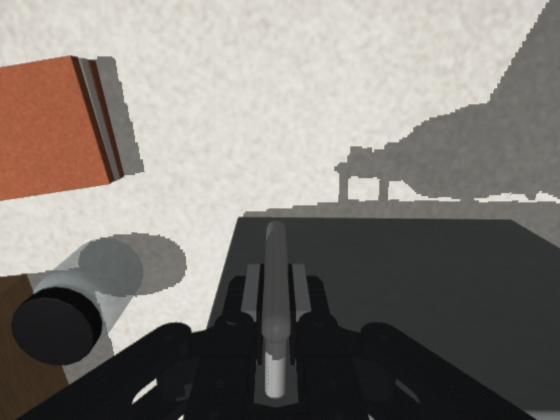

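The view shows the bar held between the pads at (277,300) and the door moved along with it. The jar (60,310) and tiles (60,130) are clear. I'll now feel for the catch.

Request:
{"fn": "step_arm", "kwargs": {
  "targets": [
    [[-1,0.3,0,0,0,-0.004],[-2,0.6,0,0,0,-0.009],[-2,0.6,0,0,0,-0.009]]
  ]
}}

```text
time: 4.17
tool_pos: [552.5, -163.9, 206.4]
tcp_rot: [-180.0, 0.1, 178.0]
ft_force: [0.3, 0.9, 7.0]
finger_gap: 9.9
grip_force: 29.6
```

Request:
{"fn": "step_arm", "kwargs": {
  "targets": [
    [[-1,0.3,0,0,0,-0.004],[-2,0.6,0,0,0,-0.009],[-2,0.6,0,0,0,-0.009]]
  ]
}}

```text
time: 4.42
tool_pos: [550.5, -163.4, 206.4]
tcp_rot: [-180.0, 0.1, 177.5]
ft_force: [0.4, -0.0, 6.1]
finger_gap: 10.0
grip_force: 29.6
```

Request:
{"fn": "step_arm", "kwargs": {
  "targets": [
    [[-1,0.3,0,0,0,-0.004],[-1.5,0.5,0,0,0,-0.007],[-1.5,0.5,0,0,0,-0.007]]
  ]
}}

```text
time: 4.67
tool_pos: [549.6, -163.1, 206.4]
tcp_rot: [-179.9, 0.2, 177.1]
ft_force: [4.7, -0.7, 4.4]
finger_gap: 9.9
grip_force: 29.4
```

Request:
{"fn": "step_arm", "kwargs": {
  "targets": [
    [[-1,0.3,0,0,0,-0.004],[-1,0.3,0,0,0,-0.004]]
  ]
}}

```text
time: 4.83
tool_pos: [549.3, -163.0, 206.4]
tcp_rot: [-179.9, 0.3, 176.9]
ft_force: [9.4, -1.5, 2.2]
finger_gap: 9.8
grip_force: 29.3
```

Request:
{"fn": "step_arm", "kwargs": {
  "targets": [
    [[1.5,-0.4,0,0,0,0.006],[2,-0.5,0,0,0,0.01],[2,-0.5,0,0,0,0.01],[2,-0.5,0,0,0,0.01],[2,-0.5,0,0,0,0.01],[2,-0.5,0,0,0,0.01],[2,-0.5,0,0,0,0.01]]
  ]
}}

```text
time: 5.42
tool_pos: [550.0, -163.2, 206.4]
tcp_rot: [-180.0, 0.1, 177.5]
ft_force: [0.9, 0.4, 7.5]
finger_gap: 10.1
grip_force: 29.9
```

Request:
{"fn": "step_arm", "kwargs": {
  "targets": [
    [[0,0,0,0,0,0],[0,0,0,0,0,0],[0,0,0,0,0,0],[0,0,0,0,0,0],[0,0,0,0,0,0],[0,0,40,0,0,0],[0,0,80,0,0,0],[0,0,110,0,0,0],[0,0,110,0,0,0]]
  ],
  "fingers": -1
}}

```text
time: 6.17
tool_pos: [551.9, -163.9, 323.9]
tcp_rot: [-179.8, 0.6, 177.5]
ft_force: [0.7, -0.4, 1.0]
finger_gap: 85.2
grip_force: 0.0
```

```bash
python3 - <<'E'
from h import *
s=r.sense();print({k:np.round(s[k],2) for k in ("time","tool_pos","tcp_rot","ft_force","wrist_torque")})
w=vision.snapshot("wrist");np.save("w4.npy",dict(w),allow_pickle=True);cv2.imwrite("pics/w4.png",w["img"])
H=np.array([612.5,49,220])
for t in (-3.,):
    Rz=R.from_euler("z",t,degrees=True)
    for n,q in dict(handle=[-51,-215,0],tab=[14,-190,-15],free=[0,-250,0],hinge=[0,0,0],barb=[60,-190,-20]).items(): print(n,(H+Rz.apply(q)).round(1),proj(w,H+Rz.apply(q)).round())
E
```

```text
{'time': np.float64(6.17), 'tool_pos': array([ 551.93, -163.88,  323.88]), 'tcp_rot': array([-179.77,    0.64,  177.48]), 'ft_force': array([ 0.68, -0.41,  1.04]), 'wrist_torque': array([-0.01, -0.04,  0.01])}
handle [ 550.3 -163.   220. ] [278. 213.]
tab [ 616.5 -141.5  205. ] [311. 289.]
free [ 599.4 -200.7  220. ] [226. 282.]
hinge [612.5  49.  220. ] [590. 285.]
barb [ 662.5 -143.9  200. ] [308. 336.]
```

View pics/w4.png

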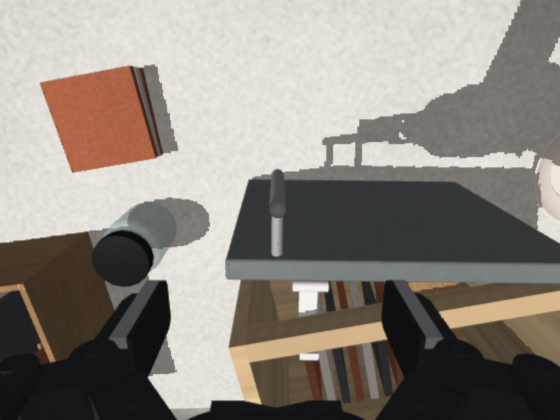

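The view shows the hook's white press bar at (310,287), as predicted, open gap between the door edge (row 277) and the rail (row about 325). I'll shut the fingers and move over the tab.

Request:
{"fn": "step_arm", "kwargs": {
  "targets": [
    [[34,11,0,0,0,-0.01],[67,22,0,0,0,-0.01],[67,22,0,0,0,-0.01],[67,22,0,0,0,-0.01],[67,22,0,0,0,-0.01],[67,22,0,0,0,-0.01],[67,22,-30,0,0,-0.01],[67,22,-50,0,0,-0.01],[67,22,-60,0,0,-0.01],[67,22,-60,0,0,-0.01],[67,22,-60,0,0,-0.01],[67,22,-60,0,0,-0.01]]
  ],
  "fingers": 1
}}

```text
time: 7.22
tool_pos: [617.0, -141.3, 257.4]
tcp_rot: [-180.0, 0.1, 176.9]
ft_force: [-0.3, 0.9, 0.3]
finger_gap: 0.1
grip_force: 0.0
```

```bash
python3 - <<'E'
from h import *
s=r.sense();print({k:np.round(s[k],2) for k in ("time","tool_pos","tcp_rot","ft_force","wrist_torque","finger_gap")})
a=vision.snapshot("scene");b=vision.snapshot("side")
A=cv2.resize(a["img"][120:240,180:320],None,fx=4,fy=4);B=cv2.resize(b["img"][100:220,180:240+80],None,fx=4,fy=4)
cv2.imwrite("pics/c5.png",A[:, :400*2]); 
E
```

```text
{'time': np.float64(7.22), 'tool_pos': array([ 616.96, -141.29,  257.38]), 'tcp_rot': array([-1.7996e+02,  1.5000e-01,  1.7689e+02]), 'ft_force': array([-0.25,  0.85,  0.28]), 'wrist_torque': array([ 0.  , -0.01, -0.02]), 'finger_gap': np.float64(0.1)}
```

View pics/c5.png

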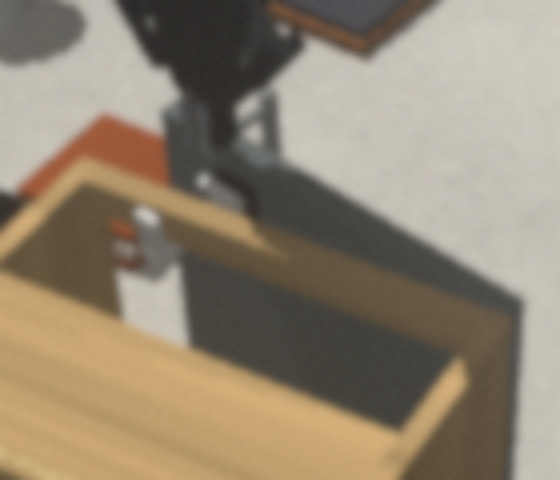

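The crop shows the shut fingers at (250,190) over the gap between the door and the rail, clear of the handle.

Request:
{"fn": "step_arm", "kwargs": {
  "targets": [
    [[2,0,-6,0,0,0],[2,0,-12,0,0,0],[2,0,-17,0,0,0],[2,0,-20,0,0,0],[2,0,-21,0,0,0],[2,0,-22,0,0,0],[2,0,-22,0,0,0]]
  ]
}}

```text
time: 7.9
tool_pos: [618.4, -140.8, 233.0]
tcp_rot: [180.0, -0.0, 176.9]
ft_force: [0.3, -0.1, -1.0]
finger_gap: 0.1
grip_force: 0.0
```

Request:
{"fn": "step_arm", "kwargs": {
  "targets": [
    [[0,0,-1,0,0,0],[0,0,-2,0,0,0],[0,0,-3,0,0,0],[0,0,-3,0,0,0]]
  ]
}}

```text
time: 8.23
tool_pos: [618.5, -140.9, 230.1]
tcp_rot: [180.0, -0.0, 176.9]
ft_force: [-0.5, -0.1, -0.0]
finger_gap: 0.0
grip_force: 0.0
```

Request:
{"fn": "step_arm", "kwargs": {
  "targets": [
    [[0,0,-1,0,0,0],[0,0,-2,0,0,0],[0,0,-3,0,0,0],[0,0,-3,0,0,0]]
  ]
}}

```text
time: 8.57
tool_pos: [618.7, -140.9, 227.8]
tcp_rot: [-180.0, 0.0, 176.9]
ft_force: [-0.2, 0.3, 5.0]
finger_gap: 0.2
grip_force: 2.0
```

Contact at 5 N. Now pressing down about 8 mm.

Request:
{"fn": "step_arm", "kwargs": {
  "targets": [
    [[0,0,-1,0,0,0],[0,0,-2,0,0,0],[0,0,-3,0,0,0],[0,0,-4,0,0,0],[0,0,-4,0,0,0]]
  ]
}}

```text
time: 8.98
tool_pos: [618.9, -140.9, 224.3]
tcp_rot: [-180.0, 0.1, 176.9]
ft_force: [-0.5, 1.3, 6.7]
finger_gap: 0.1
grip_force: 3.7
```

Request:
{"fn": "step_arm", "kwargs": {
  "targets": [
    [[0,0,-1,0,0,0],[0,0,-2,0,0,0],[0,0,-2,0,0,0],[0,0,-2,0,0,0]]
  ]
}}

```text
time: 9.32
tool_pos: [619.3, -140.8, 222.9]
tcp_rot: [-180.0, 0.1, 176.9]
ft_force: [-1.0, 1.4, 8.6]
finger_gap: 0.0
grip_force: 4.4
```

Request:
{"fn": "step_arm", "kwargs": {
  "targets": [
    [[0,0,-1,0,0,0],[0,0,-2,0,0,0],[0,0,-2,0,0,0],[0,0,-2,0,0,0]]
  ]
}}

```text
time: 9.65
tool_pos: [619.5, -140.8, 221.4]
tcp_rot: [-180.0, 0.2, 176.9]
ft_force: [-0.9, 2.4, 10.1]
finger_gap: -0.1
grip_force: 5.3
```

Request:
{"fn": "step_arm", "kwargs": {
  "targets": [
    [[0,0,-1,0,0,0],[0,0,-1,0,0,0],[0,0,-1,0,0,0]]
  ]
}}

```text
time: 9.9
tool_pos: [619.7, -140.8, 220.7]
tcp_rot: [-180.0, 0.2, 176.9]
ft_force: [-1.2, 2.0, 11.3]
finger_gap: -0.1
grip_force: 5.8
```

```bash
python3 - <<'E'
import numpy as np
from scipy.spatial.transform import Rotation as R
v=np.array([7.2,-189.8,0])
f=lambda d:(R.from_euler("z",-d,degrees=True).apply(v))
for d in list(range(1,24,1)): print(d,(f(d)-v).round(1)[:2],-round(np.radians(d),3))
print()
for d in range(24,76,3): print(d,(f(d)-f(21)).round(0)[:2],-round(np.radians(d-21),3))
E
```

```text
1 [-3.3 -0.1] -0.017
2 [-6.6 -0.1] -0.035
3 [-9.9 -0.1] -0.052
4 [-13.3  -0. ] -0.07
5 [-16.6   0.1] -0.087
6 [-19.9   0.3] -0.105
7 [-23.2   0.5] -0.122
8 [-26.5   0.8] -0.14
9 [-29.8   1.2] -0.157
10 [-33.1   1.6] -0.175
11 [-36.3   2.1] -0.192
12 [-39.6   2.7] -0.209
13 [-42.9   3.2] -0.227
14 [-46.1   3.9] -0.244
15 [-49.4   4.6] -0.262
16 [-52.6   5.4] -0.279
17 [-55.8   6.2] -0.297
18 [-59.    7.1] -0.314
19 [-62.2   8. ] -0.332
20 [-65.3   9. ] -0.349
21 [-68.5  10. ] -0.367
22 [-71.6  11.1] -0.384
23 [-74.7  12.3] -0.401

24 [-9.  3.] -0.052
27 [-18.   7.] -0.105
30 [-27.  12.] -0.157
33 [-36.  17.] -0.209
36 [-44.  22.] -0.262
39 [-53.  28.] -0.314
42 [-60.  34.] -0.367
45 [-68.  40.] -0.419
48 [-75.  47.] -0.471
51 [-82.  55.] -0.524
54 [-88.  62.] -0.576
57 [-94.  70.] -0.628
60 [-99.  79.] -0.681
63 [-105.   87.] -0.733
66 [-109.   96.] -0.785
69 [-113.  105.] -0.838
72 [-117.  114.] -0.89
75 [-120.  124.] -0.942
```

Request:
{"fn": "step_arm", "kwargs": {
  "targets": [
    [[-1.7,0,0,0,0,-0.009],[-3.3,-0.1,0,0,0,-0.017],[-5,-0.1,0,0,0,-0.026],[-6.6,-0.1,0,0,0,-0.035],[-8.2,-0.1,0,0,0,-0.043]]
  ]
}}

```text
time: 10.32
tool_pos: [611.8, -141.0, 220.7]
tcp_rot: [-180.0, 0.3, 174.4]
ft_force: [1.3, 2.3, 9.3]
finger_gap: 0.1
grip_force: 5.1
```

Request:
{"fn": "step_arm", "kwargs": {
  "targets": [
    [[0,0,-0.7,0,0,0],[-1.7,0,-1,0,0,-0.009],[-3.3,0.1,-1,0,0,-0.017],[-5,0.2,-1,0,0,-0.026]]
  ]
}}

```text
time: 10.65
tool_pos: [607.0, -140.8, 220.0]
tcp_rot: [-180.0, 0.3, 172.9]
ft_force: [0.7, 1.6, 11.5]
finger_gap: 0.1
grip_force: 5.6
```

Request:
{"fn": "step_arm", "kwargs": {
  "targets": [
    [[-3.3,0.1,0,0,0,-0.017],[-6.6,0.3,0,0,0,-0.035],[-9.9,0.5,0,0,0,-0.052],[-13.2,0.8,0,0,0,-0.07],[-16.5,1.2,0,0,0,-0.087],[-19.8,1.6,0,0,0,-0.105]]
  ]
}}

```text
time: 11.15
tool_pos: [587.1, -139.4, 220.0]
tcp_rot: [180.0, 0.3, 166.9]
ft_force: [1.5, 1.3, 10.6]
finger_gap: -0.2
grip_force: 5.6
```

Request:
{"fn": "step_arm", "kwargs": {
  "targets": [
    [[-3.3,0.5,0,0,0,-0.017],[-6.5,1.1,0,0,0,-0.035],[-9.8,1.6,0,0,0,-0.052],[-13,2.3,0,0,0,-0.07],[-16.3,3,0,0,0,-0.087],[-19.5,3.8,0,0,0,-0.105],[-22.7,4.6,0,0,0,-0.122],[-25.9,5.5,0,0,0,-0.14],[-29.1,6.4,0,0,0,-0.157],[-32.2,7.4,0,0,0,-0.175],[-35.4,8.4,0,0,0,-0.192]]
  ]
}}

```text
time: 12.07
tool_pos: [551.7, -131.3, 220.0]
tcp_rot: [180.0, 0.3, 155.9]
ft_force: [2.0, 0.5, 11.5]
finger_gap: -0.0
grip_force: 5.6
```

```bash
python3 - <<'E'
from h import *
b=vision.snapshot("side")
cv2.imwrite("pics/s6.png",b["img"])
E
```

```text
(no output)
```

View pics/s6.png

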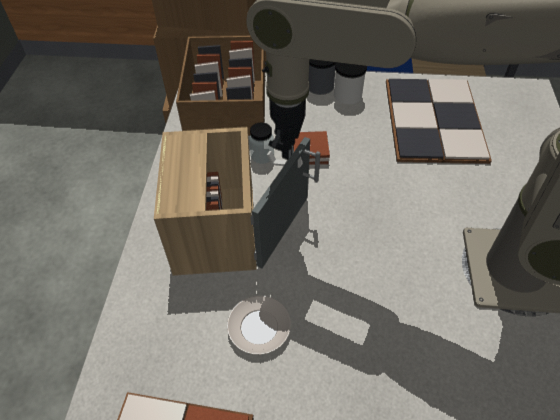

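The door stands about 30° open with the fingers inside it, so it's past the catch. The tiles are at (312,147) near its sweep, so I'll check the clearance.

```bash
python3 - <<'E'
from h import *
b=np.load("w4.npy",allow_pickle=True).item()
for p in [(130,67),(158,157),(72,171),(43,84)]:
    q=cast(b,p,36); print(q.round(),np.hypot(*(q[:2]-[612.5,49])).round())
E
```

```text
[ 452. -310.   36.] 394.0
[ 546. -296.   36.] 351.0
[ 558. -395.   36.] 447.0
[ 464. -404.   36.] 477.0
```

Tiles are at 350 mm or more from the hinge, clear of the sweep. I'll unload the hook and keep swinging.

Request:
{"fn": "step_arm", "kwargs": {
  "targets": [
    [[-5,2,5,0,0,-0.026],[-9,3,9,0,0,-0.052],[-18,7,9,0,0,-0.105],[-27,12,9,0,0,-0.157],[-36,17,9,0,0,-0.209],[-44,22,9,0,0,-0.262],[-53,28,9,0,0,-0.314],[-60,34,9,0,0,-0.367],[-68,40,9,0,0,-0.419],[-75,47,9,0,0,-0.471],[-82,55,9,0,0,-0.524],[-88,62,9,0,0,-0.576]]
  ]
}}

```text
time: 13.12
tool_pos: [462.6, -69.2, 227.8]
tcp_rot: [179.9, 0.2, 122.8]
ft_force: [0.6, -1.9, 7.2]
finger_gap: 0.0
grip_force: 4.9
```

Request:
{"fn": "step_arm", "kwargs": {
  "targets": [
    [[-6,8,0,0,0,-0.052],[-11,17,0,0,0,-0.105],[-16,25,0,0,0,-0.157],[-21,34,0,0,0,-0.209],[-24,41,0,0,0,-0.25],[-26,45,0,0,0,-0.27],[-26,45,0,0,0,-0.27]]
  ]
}}

```text
time: 13.7
tool_pos: [436.1, -23.3, 227.2]
tcp_rot: [179.9, 0.0, 107.4]
ft_force: [-2.2, 0.9, 4.9]
finger_gap: 0.1
grip_force: 3.0
```

Request:
{"fn": "step_arm", "kwargs": {
  "targets": [
    [[2,1,0,0,0,0],[4,2,2,0,0,0],[7,4,15,0,0,0],[8,4,45,0,0,0],[8,4,80,0,0,0],[8,4,80,0,0,0]]
  ]
}}

```text
time: 14.2
tool_pos: [446.6, -20.0, 313.2]
tcp_rot: [179.5, 0.2, 107.5]
ft_force: [1.1, -0.1, 0.9]
finger_gap: 0.4
grip_force: 0.0
```

```bash
python3 - <<'E'
from h import *
s=r.sense();print({k:np.round(s[k],2) for k in ("time","tool_pos","tcp_rot","ft_force","qd")})
cv2.imwrite("pics/s7.png",vision.snapshot("side")["img"])
E
```

```text
{'time': np.float64(14.2), 'tool_pos': array([446.56, -20.05, 313.16]), 'tcp_rot': array([179.51,   0.23, 107.47]), 'ft_force': array([ 1.11, -0.13,  0.86]), 'qd': array([-0.08,  0.86,  4.42, -0.01, -5.38, -0.01])}
```

View pics/s7.png

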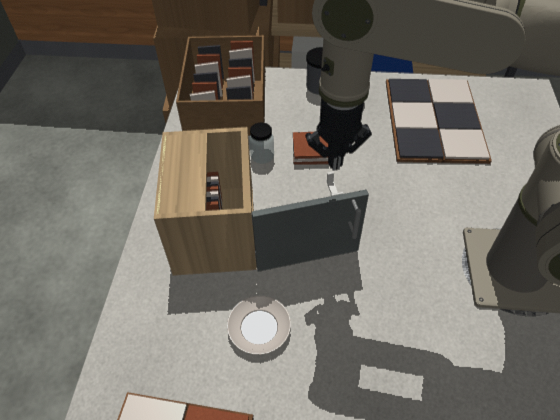

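The door stands about 80° open (top edge from (252,213) to (367,192)) and the gripper is clear above it.

Request:
{"fn": "step_arm", "kwargs": {
  "targets": [
    [[0,0,10,0,0,0],[0,0,10,0,0,0],[0,0,10,0,0,0],[0,0,10,0,0,0]]
  ]
}}

```text
time: 14.58
tool_pos: [443.8, -19.7, 315.3]
tcp_rot: [-179.9, -0.0, 107.5]
ft_force: [0.2, -0.4, -0.3]
finger_gap: -0.2
grip_force: 0.0
```

```bash
python3 -c "
from bench import r
print(r.hand_in())"
```

```text
the job is handed in; nothing more can be done
None
```

The job is handed in (no verdict was returned): I pulled the door ajar onto the latch, pressed the hook down at about 11.5 N measured at the wrist, and swung the door to about 80° by camera estimate; the gripper is clear, and I saw no contact with the jar, plate or tiles.

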